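# Put the robot-kit parts back in the kit tray in reverse order

### The arm

A 7-joint arm with a two-finger parallel gripper is mounted at the origin on the work surface. World frame = base frame: x ahead of the robot, y to its left, z up, the work surface at z = 0. Lengths are in m, angles in rad, forces in N, time in s.
With the tool pointing down it reaches from about 0.425 to 0.875 m from the base axis. Payload 4.7 kg.
Tool frame: the origin (TCP) lies at the very end of the fingers, on their centre line; the grasp point (between the pads) lies 19 mm behind it; z points along the fingers, y is the direction in which the jaws open and shut (so a half turn about z gives the same grasp; the last joint's range is limited). The gripper opens to 87 mm and grips with 3 to 60 N. Pads are 19 mm wide; open, the fingers measure 117 mm over their backs; the gripper's body (75 mm by 190 mm) begins 51 mm behind the grasp point.
Start: joints at [1.154, 0.321, -0.07, 1.45, 0.023, 1.371, -0.057], TCP at [0.271, -0.591, 0.223] pointing down, gripper open.
Joint ranges: [-2.86, 2.86], [-0.3, 2.09], [-1.38, 1.24], [0.06, 2.45], [-1.56, 4.7], [0.09, 2.05], [-2.69, 2.69]. Speed limits (rad/s): [2.57, 2.57, 3.14, 3.14, 3.14, 3.14, 3.14].

### API

Orientations are given as a rotation vector (axis times angle).
In Python, from bench import * gives the robot as it stands.
- The arm moves only by the shell command python3 -m jog 'ROWS' [OPENING] [FORCE]. ROWS is JSON, a list of rows, each a list of 4 numbers: the shift along the world's x, y, z in mm, then the turn about the world's z in rad. In form: [[x, y, z, twist], ...]. A call has exactly 8 rows; each row is the pose to reach, as a shift and turn from the pose commanded when the call began; what a row does not reach only later rows make up. A row lasts 1/8 s, in which the tool goes at most 62.5 mm and 10.7 degrees, less where a joint would pass 70% of its speed; a pose out of reach is approached as far as the arm can. A call with a gripper value outside its range is refused whole. OPENING is the opening, from -1 (shut) to 1 (fully open), set as the call begins (- or left out, the last holds). The fingers move at their own pace and stop on an object; FORCE is the grip in N (left out, the last holds). Time passes only in rows, so rows that repeat a pose let the fingers close, or fill a call up. It gives the time, the measured TCP pose, the force and the opening at its end, in the units of the state.
- get_state(): the state, without advancing time (a new reading comes with each control period).
- get_image(name): name is "side" or "top" or "wrist"; returns a dict with "image" (420x560x3 uint8, red, green, blue), "fx", "fy", "cx", "cy" (pixels), "D" ([k1, k2, p1, p2, k3] as OpenCV has them; the pictures are not rectified), "position" and "rotation" of the camera in the world; the wrist camera has in their place "tool_from_camera" (4x4, takes a point from camera to tool coordinates, whose origin is the TCP and whose axes are the flange's). Camera axes: x right, y down, z forward; pixel columns grow to the right and rows downward; lengths in m; the calibration is good to about 2 mm. A picture is of the moment at which its call begins: read the wrist's pose just before it. There is no depth.
- close_job(): hands the job in, once; it reports no verdict.
The state is a dict: "time": time; "joint_positions": joint angles; "qd": joint speeds; "joint_torque": joint torques, N m; "position": TCP position; "tool_rot": TCP orientation; "ft_force": force on the tool from outside, world axes, zero at the start; "torque": the same for the moment, N m; "grip_width": opening from 0.0 (shut) to 1.0 (fully open).
Only numpy, scipy, OpenCV 4.12 (cv2) and the standard library are available. Lean on these libraries where they do the work, as an engineer would, in place of code of your own. Each camera call takes 0.05 s, during which the arm holds its last target. There are 200 camera calls.

### The job

The dishes hold four robot-kit parts in the order in which they came off the model; put them into the blue kit tray, one to a pocket, in the reverse order, so that the next class can build from left to right: the part at the left end of the row of dishes goes into the pocket at the right end of the tray, the second from the left into the second from the right, and so on (left and right as the robot sees them, facing the table). Each part must end the same way up as it started, flat on the floor of its pocket.

Things in the scene. Friction and masses are not known exactly. Their poses are not given: they have to be found in the camera images.
- wheel: Rubber-tyred wheel lying flat on its side: black cylinder 52 mm diameter, 36 mm high, with a white disc (34 mm) in the middle of its upper face. Grip it across the tyre. About 60 g. Origin: centre of its underside; z up. At the start it stands in its own dish, anywhere within a few mm of the middle; its yaw means nothing (round).
- motor: Motor, a grey block with a black band round its foot and a white disc with a black cross on top: 50 mm along its x, 44 mm along its y, 42 mm high. About 90 g. Origin: centre of its underside; z up. At the start it stands in its own dish, anywhere within a few mm of the middle; its axes are within 15 degrees of the dish's.
- gear: Grey toothed gear wheel (diameter 56 mm over the teeth, 14 mm thick) lying flat, with a round grey hub of 22 mm diameter rising from its middle to 44 mm height. Grip it by the hub. About 50 g. Origin: centre of its underside; z up. At the start it stands in its own dish, anywhere within a few mm of the middle; its yaw means nothing (round).
- sensor: Distance sensor, a grey block with two round black-and-silver eyes in its upper face: 28 mm along its x, 54 mm along its y, 40 mm high. Grip it across the 28 mm. About 50 g. Origin: centre of its underside; z up. At the start it stands in its own dish, anywhere within a few mm of the middle; its axes are within 15 degrees of the dish's.
- dish_wheel: White shallow dish in which the wheel stands at the start; the four dishes are alike and this one may be at any place in the row. Fixed. 96 mm along x (across the row), 76 mm along y (along the row); floor 4 mm thick, rim 10 mm high. Origin: centre of underside, 6 mm above the table (on row_board), so parts start 10 mm above the table.
- dish_motor: White shallow dish in which the motor stands at the start; the four dishes are alike and this one may be at any place in the row. Fixed. 96 mm along x (across the row), 76 mm along y (along the row); floor 4 mm thick, rim 10 mm high. Origin: centre of underside, 6 mm above the table (on row_board), so parts start 10 mm above the table.
- dish_gear: White shallow dish in which the gear stands at the start; the four dishes are alike and this one may be at any place in the row. Fixed. 96 mm along x (across the row), 76 mm along y (along the row); floor 4 mm thick, rim 10 mm high. Origin: centre of underside, 6 mm above the table (on row_board), so parts start 10 mm above the table.
- dish_sensor: White shallow dish in which the sensor stands at the start; the four dishes are alike and this one may be at any place in the row. Fixed. 96 mm along x (across the row), 76 mm along y (along the row); floor 4 mm thick, rim 10 mm high. Origin: centre of underside, 6 mm above the table (on row_board), so parts start 10 mm above the table.
- row_board: Grey flat board under the row of four dishes, fixed: 110 x 336 x 6 mm. Origin: centre of its underside, on the table. Its y axis runs along the row, towards the robot's left (within 6 degrees of world y); the dishes' centres are at y = +120, +40, -40 and -120 mm.
- kit_tray: Blue-rimmed tray, fixed, nearer or farther than the dishes: 104 mm (x) by 326 mm (y), walls 6 mm thick, 14 high; white floor; three blue dividers (6 thick, 13 high) make four empty pockets. Origin: centre of underside, on the table; y to the robot's left within 6 deg. Pocket centres x = 0, y = +120, +40, -40, -120 mm; inside 92 mm (x) by 74 mm (y), floor 5 mm above the table.
There are look-alikes about, which are no part of the job. Leave any green look-alike of the motor alone.

How it is judged:
By the outcome, as a careful person would: the job done as asked, in the order asked, and still so for the second after the job is handed in, with the robot touching nothing.
It also fails if it takes over 88 s, if anything falls off the work surface, if the arm or the gripper's body presses on something with over 40 N, if the wrist force passes 120 N, or if a joint passes its speed limit or range.

## Working session

There is one attempt and no reset: what is moved stays moved. The work goes in short steps, Python scripts to look and compute and a shell command to move; the robot and the scene stay as the last step left them, time stands still between calls to the robot, and variables do not carry over. Pictures are saved under pics/ and viewed, about 12 in all and at most 16, crops included, and the job is handed in when it is done.

```bash
ls; mkdir -p pics
cat > h.py <<'E'
from bench import *
import numpy as np, cv2
from scipy.spatial.transform import Rotation as R
def cam(n):
    s=get_state(); d=get_image(n)
    if n=="wrist":
        T=np.eye(4);T[:3,:3]=R.from_rotvec(s["tool_rot"]).as_matrix();T[:3,3]=s["position"]
        T=T@np.array(d["tool_from_camera"]);d["rotation"]=T[:3,:3];d["position"]=T[:3,3]
    return d
def K(d): return np.array([[d["fx"],0,d["cx"]],[0,d["fy"],d["cy"]],[0,0,1.]])
def rot(d):
    r=np.array(d["rotation"],float)
    return r if r.shape==(3,3) else R.from_rotvec(r).as_matrix()
def px2w(d,p,z):
    u=cv2.undistortPoints(np.array(p,float).reshape(-1,1,2),K(d),np.array(d["D"],float)).reshape(-1,2)
    v=np.c_[u,np.ones(len(u))]@rot(d).T; o=np.array(d["position"])
    z=np.broadcast_to(z,len(u)); return o+v*((z-o[2])/v[:,2])[:,None]
def w2px(d,P):
    r=rot(d); P=np.array(P,float).reshape(-1,3)
    return cv2.projectPoints(P,R.from_matrix(r.T).as_rotvec(),-r.T@np.array(d["position"]),K(d),np.array(d["D"],float))[0].reshape(-1,2)
def save(d,n): cv2.imwrite("pics/"+n+".png",cv2.cvtColor(d["image"],cv2.COLOR_RGB2BGR))
E
python3 - <<'E'
from h import *
s=get_state();print(s)
for n in("top","side"):
    d=cam(n);save(d,n+"0");print(n,d["position"],d["rotation"],d["fx"],d["D"])
E
```

```text
pics
{'time': 0.0, 'joint_positions': array([ 1.15410061,  0.32181315, -0.07008529,  1.45168837,  0.02261411,
        1.3707507 , -0.05686825]), 'qd': array([-3.25488759e-04, -7.61182594e-04, -8.77836942e-04,  4.93960916e-04,
       -2.22700996e-03, -1.65676920e-03, -2.45363019e-05]), 'joint_torque': array([-8.53882921e-04, -4.91287744e+01, -4.04283777e-01, -3.12528419e+01,
       -6.40770094e-02,  4.37431899e-02,  1.55858829e-04]), 'position': array([ 0.27115992, -0.59014064,  0.22146118]), 'tool_rot': array([-3.06721187e+00, -6.71187659e-01,  7.96446648e-04]), 'ft_force': array([-0.33993435,  0.5399928 , -0.10938719]), 'torque': array([0.01054328, 0.03586804, 0.03042487]), 'grip_width': 1.0026619756645738}
top [0.38930867 0.00203543 0.71394883] [-1.99983164  2.18239372 -0.27869877] 380.85980076841713 [-0.02198301  0.          0.          0.          0.        ]
side [0.41173257 0.62166349 0.42241499] [-0.22015636  2.6568897  -1.46688015] 414.5395335258884 [0.01407089 0.         0.         0.         0.        ]
```

View pics/top0.png

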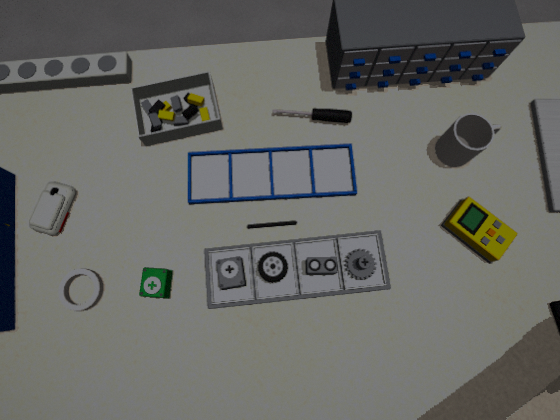

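View pics/side0.png

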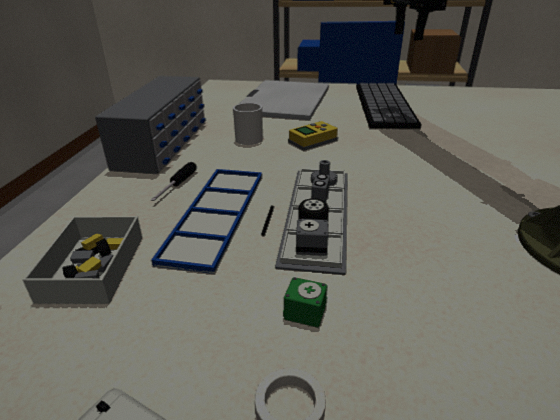

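The top view shows, left to right, the motor (230,271), wheel (273,267), sensor (321,266) and gear (360,264). The tray is beyond them, at (190–355, 147–202). The green look-alike is at (155,283), and a black rod lies between the board and the tray. So the pockets from right to left take motor, wheel, sensor, gear.

Run:
```python
from h import *
d=cam("top"); im=d["image"]
c=im[135:315,180:395]; cv2.imwrite("pics/crop.png",cv2.cvtColor(cv2.resize(c,None,fx=3.7,fy=3.3,interpolation=cv2.INTER_CUBIC),cv2.COLOR_RGB2BGR))
hsv=cv2.cvtColor(im,cv2.COLOR_RGB2HSV)
m=cv2.inRange(hsv,(100,120,40),(130,255,255)); m[:, :180]=0;m[:140]=0;m[210:]=0;m[:,365:]=0
ct=max(cv2.findContours(m,cv2.RETR_EXTERNAL,cv2.CHAIN_APPROX_NONE)[0],key=cv2.contourArea)
w=px2w(d,ct.reshape(-1,2),0.014)[:,:2].astype(np.float32)
r=cv2.minAreaRect(w*1000);print("tray",r)
# board outer
print(px2w(d,[[205,250],[382,232],[389,291],[209,306]],0.006).round(4))
print(px2w(d,[[230,270]],.052),px2w(d,[[273,266]],.046),px2w(d,[[321,266]],.05),px2w(d,[[364,262]],.054))
```

```text
tray ((640.3485107421875, -8.368270874023438), (323.5406188964844, 104.341796875), 88.28121185302734)
[[ 0.5015  0.1274  0.006 ]
 [ 0.5065 -0.2075  0.006 ]
 [ 0.3971 -0.2035  0.006 ]
 [ 0.3994  0.1244  0.006 ]]
[[0.45582388 0.0777099  0.052     ]] [[0.45683467 0.0033182  0.046     ]] [[ 0.44914673 -0.07958385  0.05      ]] [[ 0.44904735 -0.15403784  0.054     ]]
```

View pics/crop.png

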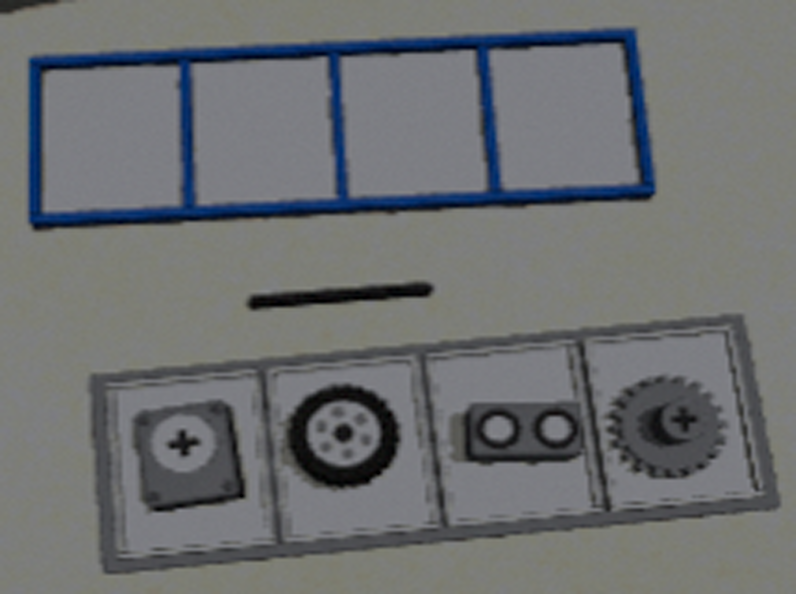

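```bash
python3 -m jog '[[18,55,3,0.14],[36,110,6,0.28],[55,166,9,0.42],[73,221,12,0.56],[91,276,15,0.7],[109,331,18,0.84],[128,386,21,0.98],[146,442,24,1.12]]' && python3 -m jog '[[18,55,3,0.02],[36,110,6,0.02],[36,110,6,0.02],[36,110,6,0.02],[36,110,6,0.02],[36,110,6,0.02],[36,110,6,0.02],[36,110,6,0.02]]'
python3 - <<'E'
from h import *
d=cam("wrist");save(d,"w1");s=get_state();print(s["time"],s["position"],R.from_rotvec(s["tool_rot"]).as_matrix().round(3),s["joint_positions"])
np.save("w1",d,allow_pickle=True)
E
```

```text
time: 1.15
position: [0.4176, -0.1468, 0.2466]
tool_rot: [2.238, 2.204, -0.0]
ft_force: [0.9, -0.8, 0.3]
grip_width: 1.0
time: 2.15
position: [0.4534, -0.0389, 0.2526]
tool_rot: [2.222, 2.221, -0.0]
ft_force: [0.2, -0.1, 0.9]
grip_width: 1.002
2.2 [ 0.45338776 -0.03880061  0.25256892] [[ 0.  1.  0.]
 [ 1. -0. -0.]
 [-0.  0. -1.]] [ 0.70435542 -0.10600411 -0.62312049  1.84172423 -0.06284454  1.386364
  0.09509343]
```

View pics/w1.png

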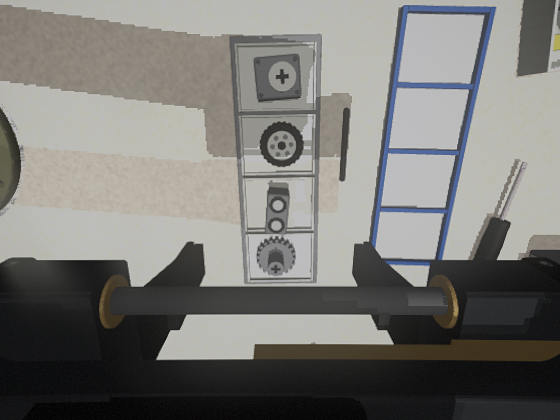

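The wrist view has +y up. It shows the motor disc (282,76), wheel hub (281,145), sensor eyes (277,206) and (275,225), and gear hub (276,268). I'll compare these with the top view.

Run:
```python
from h import *
d=np.load("w1.npy",allow_pickle=True).item()
P={"motor":(.052,[[282,76]]),"wheel":(.046,[[281,145]]),"sensor eyes":(.05,[[278,206],[276,225]]),"gear":(.054,[[276,268]]),"tray ":(.014,[[403,8],[494,8],[447,263],[372,263]])}
for k,(z,p) in P.items(): print(k,(px2w(d,p,z)*1000).round(1)[:,:2].tolist())
t=cam("top")
def c(*p): return [[180+(x+.5)/3.7-.5,135+(y+.5)/3.3-.5] for x,y in p]
for k,z,p in [("motor",.052,c((183,443))),("motor corners",.052,c((135,414),(230,401),(241,487),(150,498))),("wheel",.046,c((344,434))),("eyes",.05,c((497,430),(555,429))),("sensorcorn",.05,c((467,404),(580,403),(580,458),(469,458))),("gear",.054,c((685,420))),("tray",.014,c((32,60),(634,31),(652,195),(33,225)))]:
    print(k,(px2w(t,p,z)*1000).round(1)[:,:2].tolist())
def big(im,x0,x1,y0,y1,f): return cv2.resize(im[y0:y1,x0:x1],None,fx=f,fy=f,interpolation=cv2.INTER_CUBIC)
a=big(d["image"],245,325,45,115,5);b=big(d["image"],245,325,175,245,5);
cv2.imwrite("pics/c2.png",cv2.cvtColor(np.hstack([a,b]),cv2.COLOR_RGB2BGR))
```

```text
motor [[457.8, 79.2]]
wheel [[456.9, 4.7]]
sensor eyes [[453.4, -69.6], [450.8, -94.8]]
gear [[450.7, -153.5]]
tray  [[594.1, 152.7], [695.3, 151.4], [696.6, -166.6], [589.2, -167.0]]
motor [[457.8, 79.2]]
motor corners [[474.9, 100.7], [477.9, 55.9], [432.9, 53.7], [430.9, 95.9]]
wheel [[456.6, 4.0]]
eyes [[452.0, -67.6], [450.1, -94.8]]
sensorcorn [[466.8, -55.0], [462.7, -108.2], [434.1, -104.6], [438.7, -53.0]]
gear [[449.1, -155.4]]
tray [[695.6, 151.3], [686.4, -171.2], [583.4, -166.6], [593.2, 153.6]]
```

View pics/c2.png

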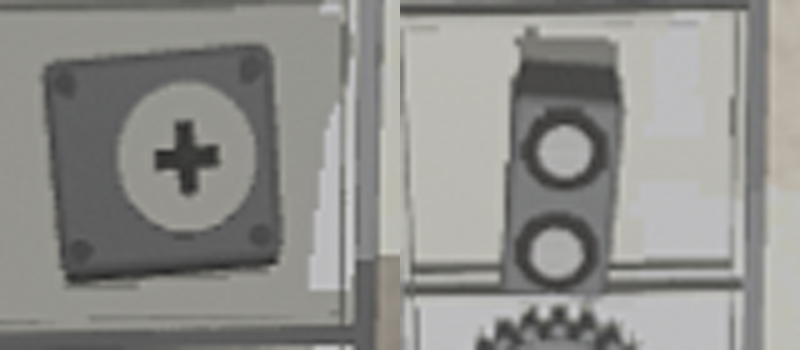

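Run:
```python
from h import *
d=np.load("w1.npy",allow_pickle=True).item()
def c(y0,*p): return [[245+(x+.5)/5-.5,y0+(y+.5)/5-.5] for x,y in p]
m=c(45,(45,63),(272,46),(280,262),(64,275))
for z in (.052,.044):
    w=px2w(d,m,z)[:,:2]*1000; e=[w[1]-w[0],w[2]-w[1],w[3]-w[2],w[0]-w[3]]
    print("motor",z,w.mean(0).round(1),[ (np.linalg.norm(v).round(1),np.degrees(np.arctan2(v[1],v[0])).round(1)) for v in e])
w=px2w(d,c(175,(115,96),(222,103),(206,290),(101,288)),.05)[:,:2]*1000
e=[w[1]-w[0],w[2]-w[1],w[3]-w[2],w[0]-w[3]]
print("sensor",w.mean(0).round(1),[ (np.linalg.norm(v).round(1),np.degrees(np.arctan2(v[1],v[0])).round(1)) for v in e])
```

```text
motor 0.052 [453.   77.8] [(np.float64(48.6), np.float64(3.8)), (np.float64(43.2), np.float64(-86.4)), (np.float64(48.1), np.float64(-176.8)), (np.float64(42.7), np.float64(94.2))]
motor 0.044 [453.   78.6] [(np.float64(49.7), np.float64(3.8)), (np.float64(44.2), np.float64(-86.4)), (np.float64(49.2), np.float64(-176.8)), (np.float64(43.6), np.float64(94.2))]
sensor [451.8 -79.8] [(np.float64(26.4), np.float64(-3.9)), (np.float64(49.6), np.float64(-94.1)), (np.float64(26.8), np.float64(178.8)), (np.float64(50.9), np.float64(85.4))]
```

```bash
python3 -m jog '[[0,40,-45,0.03],[0,80,-90,0.064],[0,117,-135,0.064],[0,117,-175,0.064],[0,117,-205,0.064],[0,117,-222,0.064],[0,117,-231,0.064],[0,117,-231,0.064]]' 1 && python3 -m jog '[[0,0,0,0],[0,0,0,0],[0,0,0,0],[0,0,0,0],[0,0,0,0],[0,0,0,0],[0,0,12,0],[0,0,35,0]]' -1 25
```

```text
time: 3.25
position: [0.4537, 0.0783, 0.0218]
tool_rot: [2.149, 2.291, 0.0]
ft_force: [0.1, 0.4, 0.7]
grip_width: 1.001
time: 4.25
position: [0.4525, 0.0785, 0.0567]
tool_rot: [-2.148, -2.291, 0.002]
ft_force: [0.7, 0.3, -0.8]
grip_width: 0.574
```

```bash
python3 -m jog '[[0,0,38,0],[35,-38,40,-0.03],[72,-80,40,-0.06],[110,-122,40,-0.094],[148,-165,40,-0.094],[172,-193,40,-0.094],[184,-206,38,-0.094],[184,-206,20,-0.094]]' && python3 -m jog '[[0,0,-10,0],[0,0,-25,0],[0,0,-40,0],[0,0,-50,0],[0,0,-55,0],[0,0,-59,0],[0,0,-59,0],[0,0,-59,0]]'
python3 - <<'E'
from h import *
d=cam("top");save(d,"t2")
E
```

```text
time: 5.25
position: [0.6386, -0.1278, 0.0772]
tool_rot: [2.254, 2.186, 0.003]
ft_force: [-0.4, 0.2, -0.5]
grip_width: 0.575
time: 6.25
position: [0.6378, -0.1277, 0.018]
tool_rot: [2.254, 2.187, 0.001]
ft_force: [0.1, 0.5, -0.8]
grip_width: 0.572
```

View pics/t2.png

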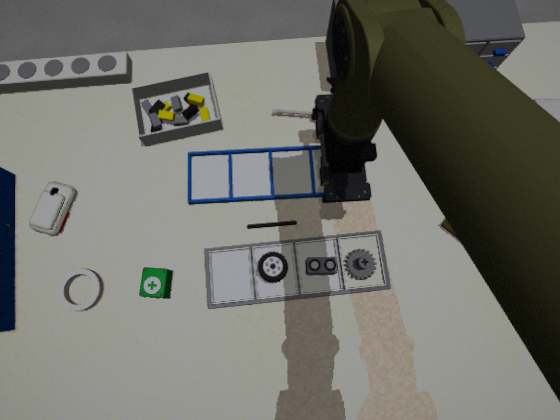

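The arm hides the tray in this view. The force is still about the part's weight, so the motor isn't touching the pocket floor yet. I'll lower 1 mm, release, and go to the wheel.

```bash
python3 -m jog '[[0,0,-1,0],[0,0,-1,0],[0,0,-1,0],[0,0,-1,0],[0,0,-1,0],[0,0,-1,0],[0,0,-1,0],[0,0,-1,0]]' - && python3 -m jog '[[0,0,0,0],[0,0,0,0],[0,0,0,0],[0,0,0,0],[0,0,15,0],[0,0,45,0],[0,0,75,0],[0,0,80,0]]' 1 && python3 -m jog '[[-40,30,0,0],[-85,62,0,0],[-130,95,0,0],[-165,120,0,0],[-180,132,-10,0],[-180,132,-40,0],[-180,132,-65,0],[-180,132,-75,0]]' && python3 -m jog '[[0,0,0,0],[0,0,0,0],[0,0,0,0],[0,0,0,0],[0,0,0,0],[0,0,0,0],[0,0,12,0],[0,0,35,0]]' -1 25
```

```text
time: 7.3
position: [0.6376, -0.1277, 0.0168]
tool_rot: [2.254, 2.188, 0.0]
ft_force: [-0.5, -0.6, 1.5]
grip_width: 0.573
time: 8.3
position: [0.6395, -0.1277, 0.1002]
tool_rot: [2.251, 2.185, 0.005]
ft_force: [0.4, 0.2, -0.4]
grip_width: 1.001
time: 9.3
position: [0.456, 0.0045, 0.0202]
tool_rot: [-2.253, -2.187, 0.003]
ft_force: [-0.2, -0.0, -0.0]
grip_width: 1.001
time: 10.3
position: [0.4564, 0.0046, 0.0566]
tool_rot: [-2.253, -2.187, 0.001]
ft_force: [0.2, -0.9, -0.7]
grip_width: 0.59
```

```bash
python3 -m jog '[[0,0,38,0],[45,-13,40,0],[95,-27,40,0],[140,-40,40,0],[172,-49,40,0],[182,-52,38,0],[182,-52,15,0],[182,-52,-10,0]]' && python3 -m jog '[[0,0,-10,0],[0,0,-20,0],[0,0,-27,0],[0,0,-30,0],[0,0,-30,0],[0,0,-30,0],[0,0,-30,0],[0,0,-30,0]]' && python3 -m jog '[[0,0,0,0],[0,0,0,0],[0,0,0,0],[0,0,0,0],[0,0,15,0],[0,0,45,0],[0,0,75,0],[0,0,80,0]]' 1
python3 - <<'E'
from h import *
d=cam("wrist");save(d,"w3")
E
```

```text
time: 11.3
position: [0.6389, -0.0471, 0.0466]
tool_rot: [-2.254, -2.189, -0.0]
ft_force: [0.1, -0.3, -1.0]
grip_width: 0.593
time: 12.3
position: [0.6399, -0.0476, 0.0171]
tool_rot: [2.254, 2.187, 0.001]
ft_force: [0.3, 0.0, 3.3]
grip_width: 0.592
time: 13.3
position: [0.6414, -0.0474, 0.1001]
tool_rot: [2.251, 2.185, 0.005]
ft_force: [0.5, 0.6, 0.3]
grip_width: 0.998
```

View pics/w3.png

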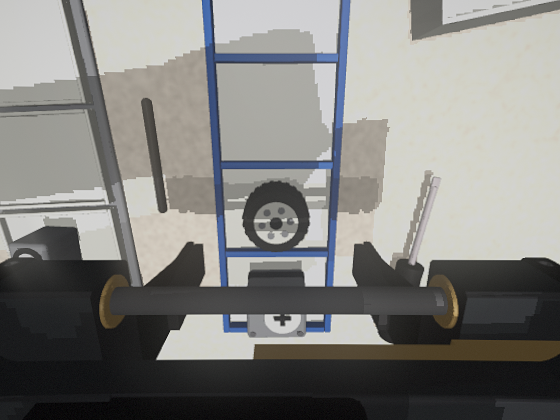

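The wheel (276,215) and motor (277,303) both sit inside their pockets. Sensor next.

```bash
python3 -m jog '[[-45,-8,0,-0.03],[-95,-17,0,-0.05],[-142,-25,0,-0.05],[-175,-31,0,-0.05],[-187,-33,-10,-0.05],[-187,-33,-40,-0.05],[-187,-33,-65,-0.05],[-187,-33,-75,-0.05]]' && python3 -m jog '[[0,0,0,0],[0,0,0,0],[0,0,0,0],[0,0,0,0],[0,0,0,0],[0,0,0,0],[0,0,12,0],[0,0,35,0]]' -1 25
```

```text
time: 14.35
position: [0.4516, -0.0798, 0.0196]
tool_rot: [-2.305, -2.13, 0.001]
ft_force: [0.7, 0.5, 0.3]
grip_width: 1.003
time: 15.35
position: [0.4517, -0.0803, 0.0569]
tool_rot: [-2.307, -2.13, 0.001]
ft_force: [0.2, -1.1, -0.3]
grip_width: 0.318
```

```bash
python3 -m jog '[[0,0,38,0],[45,27,40,0.02],[90,54,40,0.05],[135,81,40,0.05],[172,103,40,0.05],[189,113,38,0.05],[189,113,15,0.05],[189,113,-10,0.05]]' && python3 -m jog '[[0,0,-10,0],[0,0,-20,0],[0,0,-27,0],[0,0,-30,0],[0,0,-30,0],[0,0,-30,0],[0,0,-30,0],[0,0,-30,0]]' && python3 -m jog '[[0,0,0,0],[0,0,0,0],[0,0,0,0],[0,0,0,0],[0,0,15,0],[0,0,45,0],[0,0,75,0],[0,0,80,0]]' 1 && python3 -m jog '[[-35,-34,0,0],[-75,-73,0,0],[-115,-112,0,0],[-155,-151,0,0],[-180,-175,0,0],[-191,-186,-10,0],[-191,-186,-30,0],[-191,-186,-45,0]]'  && python3 -m jog '[[0,0,-15,0],[0,0,-25,0],[0,0,-25,0],[0,0,-25,0],[0,0,-25,0],[0,0,-25,0],[0,0,-25,0],[0,0,-25,0]]' && python3 -m jog '[[0,0,0,0],[0,0,0,0],[0,0,0,0],[0,0,0,0],[0,0,0,0],[0,0,0,0],[0,0,12,0],[0,0,35,0]]' -1 25
```

```text
time: 16.35
position: [0.6403, 0.0314, 0.0451]
tool_rot: [-2.255, -2.187, 0.002]
ft_force: [0.0, -0.7, -1.9]
grip_width: 0.326
time: 17.35
position: [0.641, 0.0319, 0.0217]
tool_rot: [2.254, 2.186, -0.004]
ft_force: [-13.1, -3.0, 27.1]
grip_width: 0.321
time: 18.35
position: [0.6434, 0.0329, 0.1]
tool_rot: [2.252, 2.185, 0.006]
ft_force: [-0.3, -0.3, 0.3]
grip_width: 0.997
time: 19.35
position: [0.4504, -0.1527, 0.0503]
tool_rot: [-2.253, -2.188, -0.001]
ft_force: [-0.7, 0.2, 0.6]
grip_width: 1.0
time: 20.35
position: [0.4504, -0.1537, 0.0267]
tool_rot: [2.254, 2.188, 0.0]
ft_force: [0.3, -0.2, -0.1]
grip_width: 0.999
time: 21.35
position: [0.4498, -0.1532, 0.0619]
tool_rot: [-2.253, -2.187, 0.0]
ft_force: [-0.1, -0.3, -0.6]
grip_width: 0.238
```

While placing the sensor the force reached 27 N and the tool stopped 5 mm high, so I'm checking that before moving on.

Run:
```python
from h import *
a=cam("top")["image"];b=cam("side")["image"]
f=lambda im,x0,x1,y0,y1,s:cv2.resize(im[y0:y1,x0:x1],s,interpolation=cv2.INTER_CUBIC)
cv2.imwrite("pics/t4.png",cv2.cvtColor(np.vstack([f(a,180,365,140,210,(792,300)),f(b,150,350,150,275,(480,300)).repeat(1,0) if 0 else f(b,140,340,155,275,(792,300))]),cv2.COLOR_RGB2BGR))
```

```text
(no output)
```

View pics/t4.png

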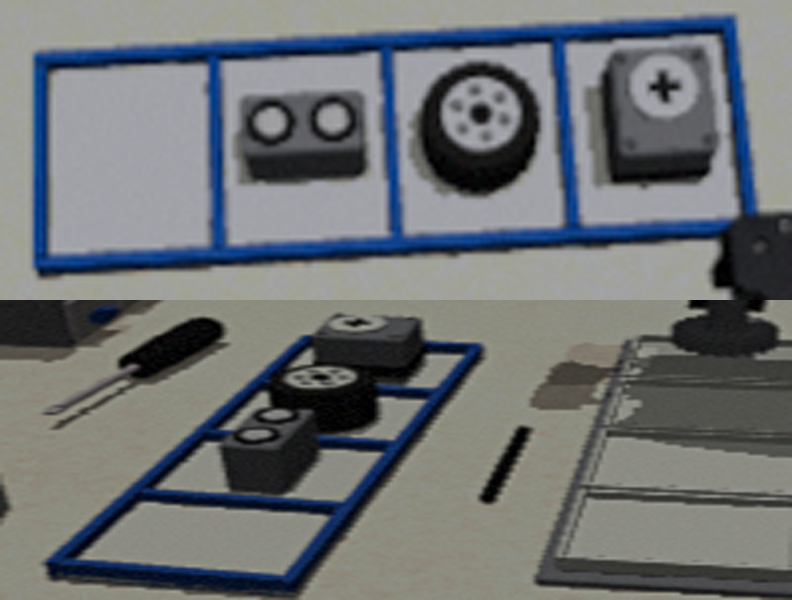

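The sensor stands flat in its pocket at (300,135), with the wheel and motor well placed beside it. The gear hangs level in the jaws. I'll lower the gear more gently.

```bash
python3 -m jog '[[0,0,40,0],[32,44,40,0],[65,89,40,0],[97,133,40,0],[130,178,40,0],[162,222,40,0],[185,254,40,0],[194,266,40,0]]' && python3 -m jog '[[0,0,-20,0],[0,0,-40,0],[0,0,-55,0],[0,0,-63,0],[0,0,-68,0],[0,0,-71,0],[0,0,-73,0],[0,0,-74,0]]' && python3 -m jog '[[0,0,-1,0],[0,0,-2,0],[0,0,-3,0],[0,0,-3,0],[0,0,-3,0],[0,0,-3,0],[0,0,-3,0],[0,0,-3,0]]'
```

```text
time: 22.45
position: [0.6446, 0.1155, 0.101]
tool_rot: [-2.25, -2.19, -0.001]
ft_force: [0.6, 1.4, -1.2]
grip_width: 0.245
time: 23.45
position: [0.6432, 0.1128, 0.0333]
tool_rot: [2.254, 2.187, -0.005]
ft_force: [-17.0, -3.0, 37.6]
grip_width: 0.247
time: 24.45
position: [0.6434, 0.1137, 0.0303]
tool_rot: [2.254, 2.188, -0.002]
ft_force: [-14.4, -1.2, 31.7]
grip_width: 0.243
```

It made contact early again: 32–38 N, about 8 mm high. Looking before any release.

Run:
```python
from h import *
b=cam("side")["image"];a=cam("top")["image"]
cv2.imwrite("pics/t5.png",cv2.cvtColor(np.hstack([cv2.resize(b[60:300,20:320],(500,400),interpolation=cv2.INTER_CUBIC),cv2.resize(a[0:240,120:300],(300,400),interpolation=cv2.INTER_CUBIC)]),cv2.COLOR_RGB2BGR))
print(get_state()["joint_positions"],get_state()["ft_force"],get_state()["torque"])
```

```text
[ 0.37404615  0.6178036  -0.79179014  1.61598839  0.4784771   1.11286347
 -0.57185565] [-13.86058003  -1.0984146   32.08490915] [-0.58720046  3.30001006 -0.07073017]
```

View pics/t5.png

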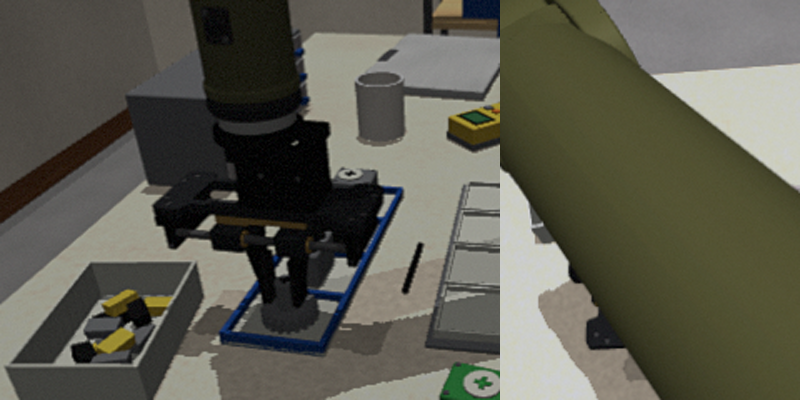

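```bash
python3 -m jog '[[0,0,2,0],[0,0,4,0],[0,0,4,0],[0,0,4,0],[0,0,4,0],[0,0,4,0],[0,0,4,0],[0,0,4,0]]'
python3 - <<'E'
from h import *
b=cam("side")["image"];a=cam("wrist")["image"]
cv2.imwrite("pics/t6.png",cv2.cvtColor(np.hstack([cv2.resize(b[190:280,145:235],(400,400),interpolation=cv2.INTER_CUBIC),cv2.resize(a[120:400,140:420],(400,400),interpolation=cv2.INTER_CUBIC)]),cv2.COLOR_RGB2BGR))
E
```

```text
time: 25.55
position: [0.6447, 0.113, 0.0305]
tool_rot: [2.254, 2.187, 0.002]
ft_force: [-3.1, 1.3, 11.1]
grip_width: 0.244
```

View pics/t6.png

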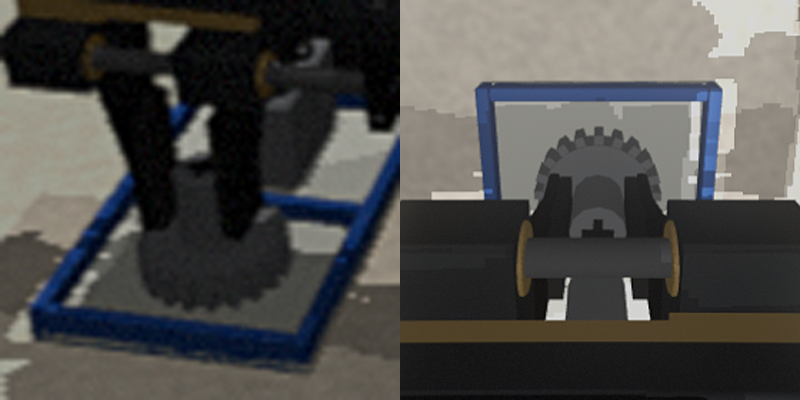

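The gear is inside the left pocket and roughly level on the floor, having slipped down a little in the grip. Releasing and retracting clear, then checking.

```bash
python3 -m jog '[[0,0,0,0],[0,0,0,0],[0,0,0,0],[0,0,0,0],[0,0,15,0],[0,0,45,0],[0,0,75,0],[0,0,90,0]]' 1 && python3 -m jog '[[-40,-40,20,0],[-80,-80,40,0],[-120,-120,60,0],[-160,-160,60,0],[-190,-200,60,0],[-190,-240,60,0],[-190,-270,60,0],[-190,-270,60,0]]'
python3 - <<'E'
from h import *
d=cam("top");a=d["image"];b=cam("side")["image"]
np.save("tf",d,allow_pickle=True)
f=lambda im,x0,x1,y0,y1,s:cv2.resize(im[y0:y1,x0:x1],s,interpolation=cv2.INTER_CUBIC)
cv2.imwrite("pics/t7.png",cv2.cvtColor(np.vstack([f(a,180,365,140,210,(792,300)),f(b,140,300,155,275,(792,300))]),cv2.COLOR_RGB2BGR))
E
```

```text
time: 26.65
position: [0.6455, 0.1129, 0.1215]
tool_rot: [2.253, 2.187, 0.005]
ft_force: [0.5, 0.3, 0.6]
grip_width: 0.981
time: 27.65
position: [0.4537, -0.1601, 0.1785]
tool_rot: [-2.259, -2.183, 0.0]
ft_force: [-0.7, 0.2, 0.3]
grip_width: 0.996
```

View pics/t7.png

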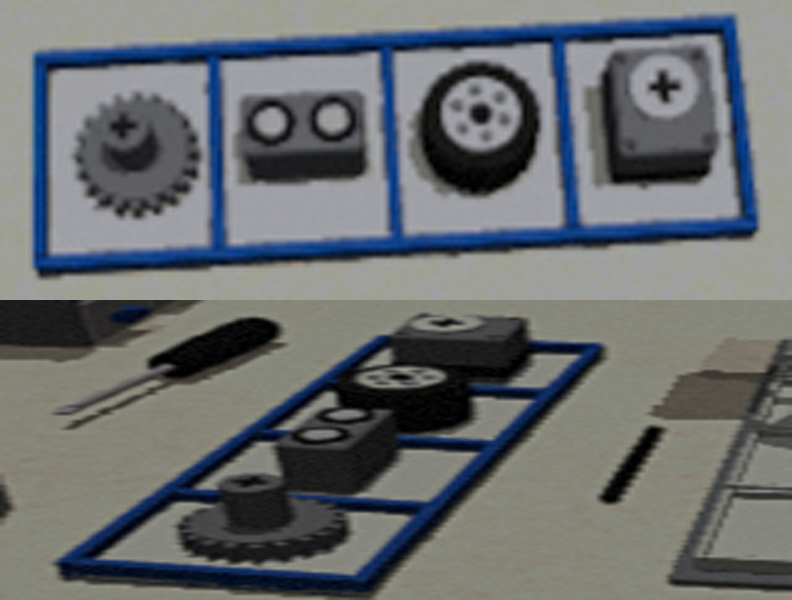

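All four are in order and look flat. I'll check flatness numerically by triangulating the top features from both cameras.

Run:
```python
from h import *
t=np.load("tf.npy",allow_pickle=True).item(); s=cam("side")
T=lambda x,y:[180+(x+.5)/4.281-.5,140+(y+.5)/4.286-.5]
S=lambda x,y:[140+(x+.5)/4.95-.5,155+(y-300+.5)/2.5-.5]
def ray(d,p):
    a=px2w(d,[p],0.)[0];o=np.array(d["position"]);v=a-o;return o,v/np.linalg.norm(v)
for k,p,q in [("hub top z49",(124,126),(252,482)),("eyeL 45",(270,122),(321,435)),("eyeR 45",(334,118),(350,414)),("wheel 41",(481,114),(401,377)),("motor 47",(665,87),(444,322)),
  ("sensor bot robot-left corner z5",(247,180),(346,494)),("sensor bot robot-right",(364,177),(397,463))]:
    (o,v),(o2,v2)=ray(t,T(*p)),ray(s,S(*q))
    A=np.c_[v,-v2];x=np.linalg.lstsq(A,o2-o,rcond=None)[0];P,Q=o+x[0]*v,o2+x[1]*v2
    print(k,((P+Q)/2*1000).round(1),"gap",(np.linalg.norm(P-Q)*1000).round(1))
# gear disc: outline centre vs hub, top view, if upright
print("disc centre if z19:",px2w(t,[T(138,150)],.019)[0].round(4),"hub if z49:",px2w(t,[T(124,126)],.049)[0].round(4))
print("disc side z19:",px2w(s,[S(264,518)],.019)[0].round(4),"hub side:",px2w(s,[S(252,482)],.049)[0].round(4))
```

```text
hub top z49 [643.7 106.9  49.4] gap 1.6
eyeL 45 [641.2  44.1  46.3] gap 1.6
eyeR 45 [639.8  16.2  47.1] gap 2.6
wheel 41 [638.9 -47.8  42.2] gap 0.8
motor 47 [ 642.2 -128.1   50.1] gap 0.4
sensor bot robot-left corner z5 [630.2  59.    7.6] gap 0.9
sensor bot robot-right [628.8   5.7  -0.8] gap 1.0
disc centre if z19: [0.6443 0.1061 0.019 ] hub if z49: [0.6447 0.1072 0.049 ]
disc side z19: [0.6434 0.1048 0.019 ] hub side: [0.643  0.1067 0.049 ]
```

Every height matches a part flat on a pocket floor, within the measuring error, and the gear hub is concentric with its disc. Handing in.

```bash
python3 -c "
from bench import *
print(get_state()['time'],close_job())"
```

```text
the job is handed in; nothing more can be done
27.8 None
```

The four parts are in the kit tray in reverse order, left to right: gear, sensor, wheel, motor. I handed the job in at 27.8 s with the gripper open and well clear. The green look-alike was left alone.

**Last checks:** both camera views show each part in its own pocket, upright and clear of the walls. Measured from the two views, the tops of the parts are:

| Part | Measured (mm) | Expected if flat (mm) |
|---|---|---|
| Gear | 49 | 49 |
| Sensor | 46–47 | 45 |
| Wheel | 42 | 41 |
| Motor | 50 | 47 |

**What disagreed:**
- **Motor height:** it reads 3 mm high. I put this down to its distance from the side camera, because it looks flat in both views.
- **Sensor bottom corners:** they measured 8 mm and −1 mm, where both should be 5 mm. Those points are hard to pick out in the image, and its two eyes are level within 1 mm.
- **Early contact:** the sensor met the floor about 5 mm early (27 N) and the gear about 8 mm early (up to 38 N). They had probably slipped down in the grip. I didn't find the cause, but both settled flat after release. The readings stayed within the 40 N limit, though forces were only read at the end of each call.

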